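Take the empty wire spool off its bracket

ROBOT

A 7-joint arm with a two-finger parallel gripper is mounted at the origin on the work surface. World frame = base frame: x ahead of the robot, y to its left, z up, the work surface at z = 0. Lengths are in m, angles in rad, forces in N, time in s.
With the tool pointing down it reaches from about 0.425 to 0.925 m from the base axis. Payload 6.8 kg.
Tool frame: the origin (TCP) lies between the finger pads; the fingertips stand 14 mm ahead of it and the grasp point (between the pads) lies 5 mm behind it; z points along the fingers, y is the direction in which the jaws open and shut (so a half turn about z gives the same grasp; the last joint's range is limited). The gripper opens to 85 mm and grips with 20 to 120 N. Pads are 22 mm wide; open, the fingers measure 114 mm over their backs; the gripper's body (76 mm by 85 mm) begins 54 mm behind the grasp point. The pads swing forward as they close: fully open they stand 13 mm farther back than shut.
Start: joints at [-1.265, 0.477, 0.022, 1.555, -0.011, 1.109, -0.083], TCP at [0.271, 0.618, 0.245] pointing down, gripper open.
Joint ranges: [-2.96, 2.96], [-0.34, 2.1], [-1.41, 1.46], [0.24, 2.44], [-1.37, 4.51], [0.17, 1.92], [-2.96, 2.96]. Speed limits (rad/s): [2.39, 2.39, 3.14, 3.14, 3.14, 3.14, 3.14].

INTERFACE

Orientations are given as a unit quaternion [w, x, y, z].
In Python, from station import bot gives the robot as it stands.
- The arm moves only by the shell command python3 -m crank 'ROWS' [FORCE]. ROWS is JSON, a list of rows, each a list of 3 entries, a list of its own where there are three numbers: the shift along the tool's x, y, z in m, then the turn, a rotation vector about the tool's x, y, z in degrees, then the finger opening in m, from 0 to 0.0854. A call has 1 to 10 rows; each row shifts and turns the commanded pose from where the row before left it, along the tool's axes as they then stand; what a row does not reach is not made up. A row lasts 1/8 s, in which the tool goes at most 62.5 mm and 10.7 degrees, less where a joint would pass 70% of its speed; a pose out of reach is approached as far as the arm can. A call is refused whole if a number of a shift passes 0.0625 or a number of a turn 10.7, either way. A call with a gripper value outside its range is refused whole. The fingers move at their own pace and stop on an object; FORCE is the grip in N (left out, the last holds). Time passes only in rows, so rows that do not move let the fingers close. It gives the time, the measured TCP pose, the force and the opening at its end, in the units of the state.
- bot.get_obs(): the state, without advancing time (a new reading comes with each control period).
- bot.read_camera(name): name is "side" or "top"; returns (picture, depth): 384x512x3 uint8, red, green, blue; 384x512 float32, m along the optical axis (not along the pixel's ray), 0 where there is no reading.
- bot.calibration(name): a dict with "fx", "fy", "cx", "cy" (pixels), "extrinsics" (4x4, takes a point from camera to world coordinates). Camera axes: x right, y down, z forward; pixel columns grow to the right and rows downward; lengths in m; the calibration is good to about 2 mm. A picture is of the moment at which its call begins. calibration takes no time and is no camera call.
- bot.hand_in(): hands the job in, once; it reports no verdict.
The state is a dict: "t": time; "q": joint angles; "joint_vel": joint speeds; "joint_torque": joint torques, N m; "eef_pos": TCP position; "tool_rot": TCP orientation; "contact_force": force on the tool from outside, world axes, zero at the start; "torque": the same for the moment, N m; "gripper_width": opening from 0.0 (shut) to 1.0 (fully open).
Only numpy, scipy, OpenCV 4.12 (cv2) and the standard library are available. Lean on these libraries where they do the work, as an engineer would, in place of code of your own. Each camera call takes 0.05 s, during which the arm holds its last target.

TASK

The spool on the bracket has run out. Slide it off the open end of its rod, going gently so that the rod is never strained - the rod is not quite true, so feel your way and give when it pushes back - then lay the spool down on its side in the empty green tray and let go. Do not drop the spool, and leave everything else on the bench where it is.

Things in the scene. Friction and masses are not known exactly. Their poses are not given: they have to be found in the camera images.
- spool: empty grey plastic spool hanging loose on the rod (hole 20 mm, rod 16 mm), 0.08 to 0.17 kg, 64 mm long: barrel 44 mm in diameter and 54 mm long between end flanges 60 mm in diameter, 5 mm thick. Origin at its middle on the hole's axis; x axis along the hole. Grip the barrel from above, between the flanges, fingers either side
- stand: spool bracket, fixed. Base plate 220 x 90 x 8 mm, long side along x; origin under the plate's centre. Post 24 x 44 mm, 154 mm high, centred at x = +92 mm; from its bush (face at x = +72 mm, 34 mm across) a steel rod 16 mm in diameter runs towards -x at z = about 130 mm and ends free, plain, at x = -69 mm. Over 12 N between spool and bracket strains the rod
- rod_pivot (a point): point of the bracket (x = +35 mm, y = 0, z = 130 mm in its frame, same axes) that the rod's centre line passes through. The rod is straight but set askew: it points about 3.3 degrees off the bracket's -x direction, towards a side that is different each time (left, right, up, down or between) and is not measured. It is stiff and does not give
- tray: green open tray, fixed to the bench, 200 x 150 mm (x, y) and 45 mm high, walls and floor 5 mm thick. Origin at the centre of its underside, z up
- pot: bystander: small terracotta pot 88 mm wide, 50 mm high, loose; origin under its centre
- brush: bystander: hand brush 160 mm long lying on the bench, loose
- jar: bystander: amber jar 60 mm wide, 80 mm high, loose; origin under its centre
- core: bystander: another, smaller spool (40 mm wide, 45 mm high) standing on end on the bench, not on a rod, loose; origin under its centre
- shears: bystander: pair of shears lying on the bench, loose, 160 mm long
- bottle: bystander: white bottle 64 mm wide, 120 mm high, loose; origin under its centre

How it is judged:
By the outcome, as a careful person would: the job done as asked, in the order asked, and still so for the second after the job is handed in, with the robot touching nothing.
It also fails if it takes over 72 s, if anything falls off the work surface, if the arm or the gripper's body presses on something with over 40 N, if the wrist force passes 120 N, or if a joint passes its speed limit or range.

## Working session

There is one attempt and no reset: what is moved stays moved. The work goes in short steps, Python scripts to look and compute and a shell command to move; the robot and the scene stay as the last step left them, time stands still between calls to the robot, and variables do not carry over. Pictures are saved under pics/ and viewed, and the job is handed in when it is done.

```bash
ls; mkdir -p pics; python3 - <<'E'
from station import bot
import cv2,numpy as np
for n in("side","top"):
    p,d=bot.read_camera(n); cv2.imwrite(f"pics/{n}0.png",p[:,:,::-1]); np.savez(f"{n}0.npz",p=p,d=d)
    c=bot.calibration(n); print(n,c)
print(bot.get_obs())
E
```

```text
pics
side {'fx': 346.51889694613016, 'fy': 346.51889694613016, 'cx': 255.38735029839697, 'cy': 192.25556154428656, 'extrinsics': array([[ 0.99817274, -0.04200859,  0.04343348,  0.53190405],
       [-0.05834089, -0.48285579,  0.87375433, -0.91917968],
       [-0.01573308, -0.8746917 , -0.4844243 ,  0.65591837],
       [ 0.        ,  0.        ,  0.        ,  1.        ]])}
top {'fx': 489.5364089291621, 'fy': 489.5364089291621, 'cx': 256.3689292533293, 'cy': 190.53751648371855, 'extrinsics': array([[-0.01817941, -0.99524242,  0.09571852,  0.43616805],
       [-0.99978161,  0.01710797, -0.01200246,  0.07041724],
       [ 0.01030781, -0.09591582, -0.99533608,  1.36796942],
       [ 0.        ,  0.        ,  0.        ,  1.        ]])}
{'t': 0.1, 'q': array([-1.26510308,  0.47772171,  0.02231618,  1.55628423, -0.01149662,
        1.10928782, -0.08309692]), 'joint_vel': array([ 0.0003078 , -0.00239101,  0.00030667, -0.00251017, -0.00071204,
       -0.00140716, -0.0019285 ]), 'joint_torque': array([ 4.17196308e-03, -5.97756243e+01,  1.61351725e+00, -2.81952024e+01,
        1.28181494e-02,  5.07543795e-03, -4.02471153e-05]), 'eef_pos': array([0.27120839, 0.61760169, 0.24444839]), 'tool_rot': array([-1.10212029e-04,  2.05399744e-01,  9.78677846e-01, -7.78936659e-04]), 'contact_force': array([-0.78560008, -0.10332426, -0.31203732]), 'torque': array([-0.03594366, -0.00950845,  0.03232861]), 'gripper_width': 1.0020460615452806}
```

View pics/side0.png

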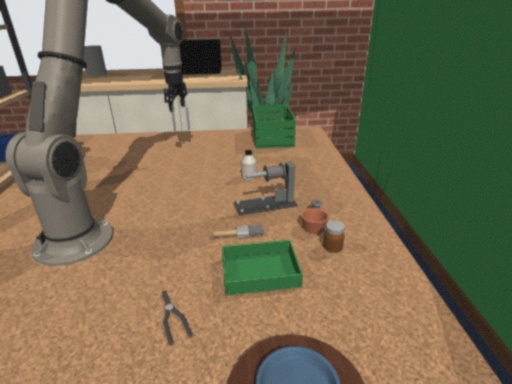

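View pics/top0.png

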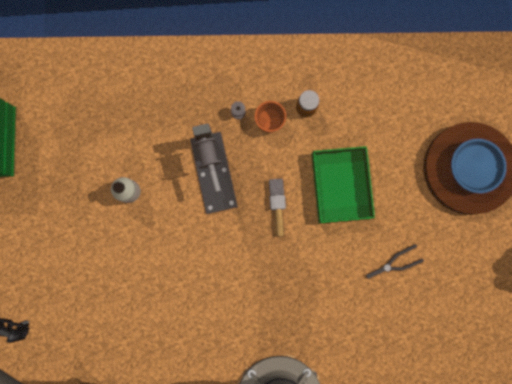

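Top: bracket around (213,172), spool (208,152), rod free end (217,190), pointing towards the robot. The empty tray is at (342,185), brush (278,205), pot (270,117), core (238,109). Side: spool (275,172), tray (260,267). Now I'll measure these.

```bash
cat > h.py <<'E'
import numpy as np,cv2
from station import bot
def cloud(n,d):
    c=bot.calibration(n);v,u=np.mgrid[:384,:512]
    P=np.stack([(u-c['cx'])/c['fx']*d,(v-c['cy'])/c['fy']*d,d],-1)
    E=c['extrinsics'];W=P@E[:3,:3].T+E[:3,3];W[d==0]=np.nan;return W
def proj(n,X):
    c=bot.calibration(n);E=np.linalg.inv(c['extrinsics']);p=np.asarray(X)@E[:3,:3].T+E[:3,3]
    return np.stack([p[...,0]/p[...,2]*c['fx']+c['cx'],p[...,1]/p[...,2]*c['fy']+c['cy']],-1)
E
python3 - <<'E'
from h import *
T=np.load('top0.npz');S=np.load('side0.npz')
for n,D,(u0,u1,v0,v1) in(('top',T,(180,245,115,220)),('side',S,(225,310,140,220))):
    im=cv2.resize(D['p'][v0:v1,u0:u1,::-1],None,fx=6 if n=='side' else 5,fy=6 if n=='side' else 5,interpolation=cv2.INTER_CUBIC)
    cv2.imwrite(f'pics/{n}z0.png',im)
    W=cloud(n,D['d'])
    np.save(n+'W.npy',W)
W=np.load('topW.npy')
np.set_printoptions(precision=3,suppress=True)
for nm,(u0,u1,v0,v1) in dict(stand=(185,245,118,215),tray=(308,380,140,228)).items():
    R=W[v0:v1,u0:u1].reshape(-1,3)
    for lo,hi in((.004,.015),(.03,.06),(.09,.13),(.13,.15),(.15,.2)):
        m=(R[:,2]>lo)&(R[:,2]<hi)
        if m.sum()<5: continue
        q=R[m];r=cv2.minAreaRect((q[:,:2]*1000).astype(np.float32));print(nm,lo,hi,m.sum(),q.mean(0),np.median(q,0),r)
for v in range(120,200,3):
  print(v,' '.join('%3d'%(1000*z) for z in W[v,190:232,2]))
E
```

```text
stand 0.004 0.015 1677 [0.604 0.167 0.008] [0.595 0.16  0.007] ((639.6421508789062, 170.41421508789062), (165.9617156982422, 272.2669677734375), 89.10284423828125)
stand 0.09 0.13 75 [0.654 0.174 0.12 ] [0.654 0.171 0.124] ((634.2151489257812, 174.34121704101562), (162.69007873535156, 56.77269744873047), 15.082195281982422)
stand 0.13 0.15 611 [0.643 0.177 0.141] [0.648 0.174 0.142] ((639.3571166992188, 176.86172485351562), (173.3883819580078, 57.98214340209961), 13.418438911437988)
stand 0.15 0.2 261 [0.686 0.187 0.153] [0.701 0.186 0.153] ((672.3180541992188, 184.4482879638672), (102.26565551757812, 43.73353576660156), 11.73226547241211)
tray 0.004 0.015 1801 [ 0.579 -0.186  0.006] [ 0.579 -0.186  0.006] ((584.2062377929688, -191.92120361328125), (201.349609375, 245.94117736816406), 88.40916442871094)
tray 0.03 0.06 618 [ 0.581 -0.186  0.042] [ 0.582 -0.191  0.043] ((577.9560546875, -183.62741088867188), (199.9718780517578, 151.10128784179688), 4.016574382781982)
120   0   0   0   2  -2   1  -3  -2  -2   0   0  -2   3  -3  -3   0   0  -2  -1  -7   4  -3   1  -4  -1   2  -3  -1   2   0   0   1   0   2  -2   4  -6  -3  -4   0  -3   0
123   0   0  -3  -4   3   0   3   0  -3   0  -3   0   1   1   4  -2   0 145   2  -2  -2  -1  -5  -1  -1  -5   0   2   0  -1   0   0  -2  -3  -4   5   1  -2  -4  -1   1  -1
126  -2   0   0   0 152 152 153 152 153 149 149 161 155 146 151 156 154 152 153 151   0  -1   3   1  -3  -2  -1   4   0   2  -1   1   6   0   0  -3   0  -2   0   2   1   5Traceback (most recent call last):
  File "<stdin>", line 17, in <module>
  File "<stdin>", line 17, in <genexpr>
ValueError: cannot convert float NaN to integer
```

View pics/topz0.png

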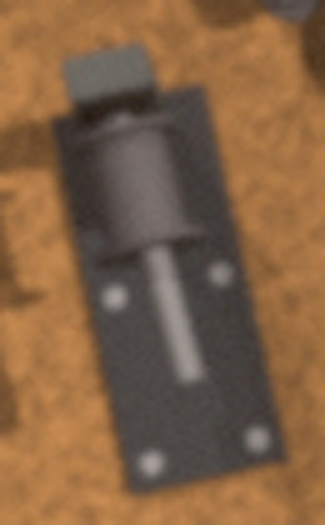

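View pics/sidez0.png

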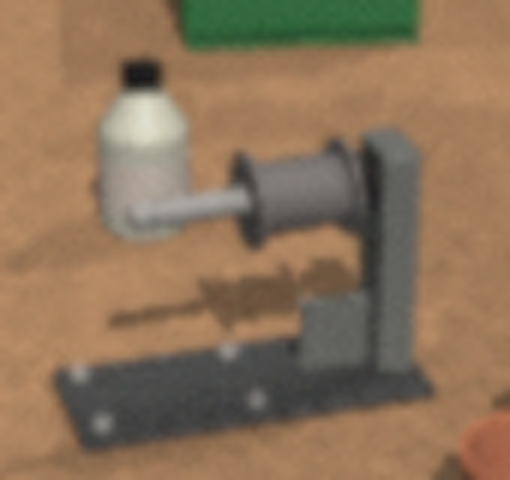

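```bash
python3 - <<'E'
from h import *
np.set_printoptions(precision=1,suppress=True)
W=np.load('topW.npy')
for v in range(126,196,3):
  r=W[v,185:240]; r=r[(r[:,2]>.09)]
  if len(r): print(v,len(r),'x',1000*r[:,0].mean(),'y',1000*r[:,1].min(),1000*r[:,1].max(),'ymid z>.9max', 'z',np.sort(1000*r[:,2])[::max(1,len(r)//8)])
# plate
R=W[118:215,185:245].reshape(-1,3); D=np.load('top0.npz')['p'][118:215,185:245].reshape(-1,3).astype(int)
m=(abs(R[:,2]-.008)<.006)&(D.max(1)-D.min(1)<35)
r=cv2.minAreaRect((R[m][:,:2]*1000).astype(np.float32));print(r)
E
```

```text
126 16 x 718.8961308108024 y 172.42024856686584 210.0869223005967 ymid z>.9max z [146.6 150.  151.5 152.9 153.  153.5 154.9 156.7]
129 18 x 711.294667224833 y 170.46375081648574 212.7010444089641 ymid z>.9max z [145.4 150.1 151.9 152.1 152.7 153.3 154.1 154.5 155.6]
132 19 x 703.8564784097553 y 169.97983538465263 212.43835704109952 ymid z>.9max z [120.6 149.9 151.1 152.2 152.9 153.9 154.4 154.8 155.2 157.7]
135 19 x 698.9218554130481 y 169.76312635230124 210.2473563132699 ymid z>.9max z [ 91.2 117.2 131.4 142.8 143.8 146.4 147.7 148.3 149.8 152.8]
138 19 x 690.6383275645242 y 161.05296090404482 207.08156342518924 ymid z>.9max z [119.1 132.8 135.9 137.5 141.  144.6 146.7 147.  148.4 151.6]
141 18 x 681.8548698943491 y 162.77259421109073 203.24274345994243 ymid z>.9max z [116.4 135.2 139.7 144.7 148.8 149.3 152.6 156.4 157.5]
144 21 x 674.4800183007316 y 164.20025563606148 214.30467751316405 ymid z>.9max z [132.7 140.7 141.6 142.4 143.9 144.6 146.3 146.7 147.9 149.8 150.3]
147 18 x 666.7702468268417 y 162.20474449313733 204.70937264458055 ymid z>.9max z [126.2 138.  141.6 143.6 144.9 1
[... 1253 characters left out ...]
 ]
177 6 x 591.0588487715705 y 157.38017785807125 170.1106308199294 ymid z>.9max z [132.5 133.1 135.2 135.4 136.9 137.6]
180 6 x 583.3705185835178 y 154.97963005404836 167.446124980879 ymid z>.9max z [132.3 134.1 134.7 135.1 137.  137.1]
183 6 x 575.6126676200174 y 152.23071495906999 164.79576775207028 ymid z>.9max z [132.9 133.7 136.1 136.8 137.  137.6]
186 6 x 567.8738061733255 y 149.7565126345458 162.70059522423736 ymid z>.9max z [132.9 135.1 135.6 137.2 138.  138.7]
189 7 x 560.3244567893197 y 147.87457353272166 162.93928726048134 ymid z>.9max z [128.3 130.7 136.1 136.4 137.3 137.7 140.8]
((643.5562133789062, 172.22344970703125), (135.5206756591797, 270.3591003417969), 86.63159942626953)
```

```bash
cat > fit.py <<'E'
from h import *
np.set_printoptions(precision=4,suppress=True)
W=np.load('topW.npy');p=np.load('top0.npz')['p'];ps=np.load('side0.npz')['p'];Ws=np.load('sideW.npy')
def ray(n,uv):
    c=bot.calibration(n);E=c['extrinsics'];d=np.array([(uv[0]-c['cx'])/c['fx'],(uv[1]-c['cy'])/c['fy'],1.]);return E[:3,3],E[:3,:3]@d
def onz(n,uv,z):
    o,d=ray(n,uv);return o+d*(z-o[2])/d[2]
# plate: low saturation pixels in region
sub=p[118:215,185:245].astype(int);sat=sub.max(2)-sub.min(2)
m=(sat<40).astype(np.uint8)
cv2.imwrite('pics/m.png',cv2.resize(m*255,None,fx=5,fy=5,interpolation=0))
c=max(cv2.findContours(m,cv2.RETR_EXTERNAL,cv2.CHAIN_APPROX_NONE)[0],key=cv2.contourArea)[:,0]+[185,118]
G=np.array([onz('top',q,.008)[:2] for q in c])
# fit rectangle lines: long sides
C=np.array([onz('top',q,.008)[:2] for q in ((206,212.8),(237,206.8),(220.9,132.8))]);print('corners',C)
print('len',np.linalg.norm(C[1]-C[0]),np.linalg.norm(C[2]-C[1]),'yaw',np.degrees(np.arctan2(*(C[2]-C[1])[::-1])))
# post top
R=W[118:140,185:215].reshape(-1,3);R=R[(R[:,2]>.148)&(R[:,0]>.695)]
print('post',R.mean(0),cv2.minAreaRect((R[:,:2]*1000).astype(np.float32)))
# rod top view depth pts
R=W[169:195,200:230].reshape(-1,3);R=R[(R[:,2]>.11)&(R[:,0]<.612)]
for it in range(3):
  # horizontal line
  A=np.c_[R[:,0]-.59,np.ones(len(R))];k,res,_,_=np.linalg.lstsq(A,R[:,1],rcond=None);R=R[abs(R[:,1]-A@k)<.008]
A=np.c_[R[:,0]-.59,np.ones(len(R))];k=np.linalg.lstsq(A,R[:,1],rcond=None)[0]
off=R[:,1]-A@k
# height of axis assuming cyl r=8 : z-axis z = z - sqrt(64-off^2)
h=R[:,2]-np.sqrt(np.maximum(.008**2-(off*.96)**2,0))
m=abs(off)<.006
kz=np.linalg.lstsq(A[m],h[m],rcond=None)[0]
print('rod top: yaw',np.degrees(np.arctan(k[0])),'y@.59',k[1],'z slope deg',np.degrees(np.arctan(kz[0])),'z@.59',kz[1],R[:,0].min(),len(R), 'std',np.std(h[m]-A[m]@kz))
R=Ws[165:182,243:268].reshape(-1,3);R=R[(R[:,2]>.11)&(R[:,2]<.15)&(abs(R[:,1]-(k[1]+k[0]*(R[:,0]-.59)))<.012)&(R[:,0]<.61)]
print('side rod pts',len(R))
A=np.c_[R[:,0]-.59,np.ones(len(R))];print('side y',np.linalg.lstsq(A,R[:,1],rcond=None)[0],'z',np.linalg.lstsq(A,R[:,2],rcond=None)[0])
# spool barrel top
B=W[140:165,185:235].reshape(-1,3);B=B[(B[:,2]>.11)&(B[:,0]>.636)&(B[:,0]<.677)]
k2=np.linalg.lstsq(np.c_[B[:,0]-.655,np.ones(len(B))],B[:,1],rcond=None)[0];print('barrel yaw',np.degrees(np.arctan(k2[0])),k2[1],np.percentile(B[:,2],[50,90]))
E
python3 fit.py
```

```text
corners [[0.5073 0.195 ]
 [0.5224 0.1087]
 [0.7323 0.1511]]
len 0.08757514632602728 0.21406868411100535 yaw 11.420669552344949
post [0.7103 0.1925 0.1531] ((709.4381103515625, 192.25155639648438), (26.360084533691406, 43.89756774902344), 11.652631759643555)
rod top: yaw 14.688506298150086 y@.59 0.16270159852572244 z slope deg 0.19269865635040792 z@.59 0.1286278655001553 0.5554023420748438 144 std 0.0023606353128265067
side rod pts 75
side y [0.2295 0.1555] z [0.0234 0.13  ]
barrel yaw 21.089034208102216 0.1806802369725528 [0.1455 0.1503]
```

```bash
python3 - <<'E'
import numpy as np,cv2
p=np.load('side0.npz')['p'];q=np.load('top0.npz')['p']
a=cv2.resize(p[155:190,240:300,::-1],None,fx=13,fy=13,interpolation=cv2.INTER_CUBIC)
cv2.imwrite('pics/sz1.png',a)
E
```

```text
(no output)
```

View pics/sz1.png

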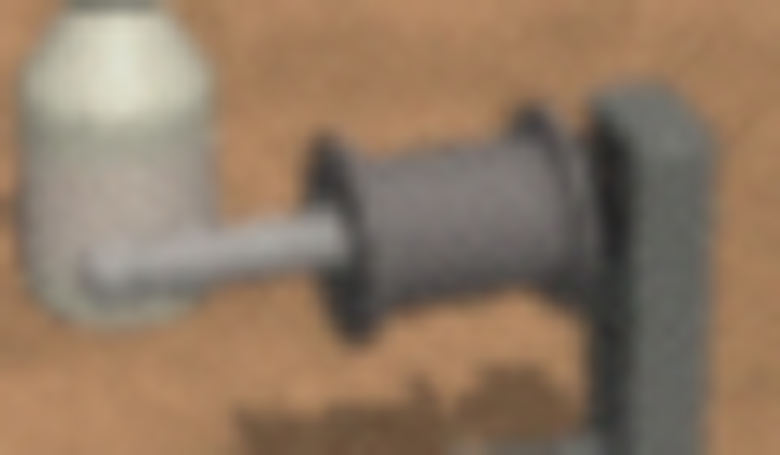

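Top view, measured: bracket yaw is about 11.5° and rod yaw about 14.7°, so the askew is almost all sideways. The rod's axis is near z 0.129 and level to within about 1°. The spool centre is near (0.655, 0.180), and the tray centre is (0.578, -0.184) with a yaw of 4°. Next I move above the spool.

```bash
python3 -m crank '[[[-0.0528,-0.0247,0],[0,0,0],0.0854],[[-0.0528,-0.0247,0],[0,0,0],0.0854],[[-0.0528,-0.0247,0],[0,0,0],0.0854],[[-0.0528,-0.0247,0],[0,0,0],0.0854],[[-0.0528,-0.0247,0],[0,0,0],0.0854],[[-0.0528,-0.0247,0],[0,0,0],0.0854],[[-0.0528,-0.0247,0],[0,0,0],0.0854],[[-0.0528,-0.0247,0],[0,0,0],0.0854],[[-0.0528,-0.0247,0],[0,0,0],0.0854],[[-0.0528,-0.0247,0],[0,0,0],0.0854]]' 20
python3 -m crank '[[[0,0,0],[0,0,-9.6],0.0854],[[0,0,0],[0,0,-9.6],0.0854],[[0,0,0],[0,0,-9.6],0.0854],[[0,0,0],[0,0,-9.6],0.0854],[[0,0,0],[0,0,0],0.0854],[[0,0,0],[0,0,0],0.0854]]'
cat >> h.py <<'E'
def state():
    from scipy.spatial.transform import Rotation as Ro
    o=bot.get_obs();q=o['tool_rot'];R=Ro.from_quat([q[1],q[2],q[3],q[0]]).as_matrix()
    return o,R
def need(target):
    o,R=state();return R.T@(np.asarray(target)-o['eef_pos']),R
E
python3 - <<'E'
from h import *
np.set_printoptions(precision=4,suppress=True)
o,R=state();print(o['t'],o['eef_pos'],o['q'],o['contact_force'],o['torque']);print(R,np.degrees(np.arctan2(R[1,0],R[0,0])))
for n in('side','top'):
    p,d=bot.read_camera(n);np.savez(n+'1.npz',p=p,d=d);cv2.imwrite(f'pics/{n}1.png',p[:,:,::-1])
E
```

```text
t: 1.35
eef_pos: [0.6563, 0.1781, 0.2449]
tool_rot: [-0.0, 0.205, 0.979, -0.0]
contact_force: [0.5, 1.1, -0.7]
gripper_width: 0.998
t: 2.1
eef_pos: [0.6554, 0.1795, 0.245]
tool_rot: [-0.0, -0.126, 0.992, -0.0]
contact_force: [-0.1, 0.0, 0.4]
gripper_width: 1.001
2.1 [0.6554 0.1795 0.245 ] [-0.3853  0.485   0.0376  1.5442 -0.0195  1.1133  1.4806] [-0.1271  0.0093  0.4066] [-0.0061  0.0552  0.0313]
[[-0.9681 -0.2504 -0.0006]
 [-0.2504  0.9681 -0.0002]
 [ 0.0006 -0.0001 -1.    ]] -165.49594954372603
```

```bash
python3 -m crank '[[[0,0.0005,0.03],[0,0,0],0.0854],[[0,0,0.03],[0,0,0],0.0854],[[0,0,0.03],[0,0,0],0.0854],[[0,0,0.02],[0,0,0],0.07],[[0,0,0.012],[0,0,0],0.06],[[0,0,0],[0,0,0],0.055],[[0,0,0],[0,0,0],0.052],[[0,0,0],[0,0,0],0.052]]'
python3 - <<'E'
from h import *
np.set_printoptions(precision=4,suppress=True)
o,R=state();print(o['t'],o['eef_pos'],o['contact_force'],o['torque'],o['gripper_width']*.0854)
for n in('side','top'):
    p,d=bot.read_camera(n);np.savez(n+'2.npz',p=p,d=d)
    u0,u1,v0,v1=(170,240,100,210) if n=='top' else (220,320,130,215)
    cv2.imwrite(f'pics/{n}2.png',cv2.resize(p[v0:v1,u0:u1,::-1],None,fx=5,fy=5,interpolation=2))
E
```

```text
t: 3.2
eef_pos: [0.6561, 0.1802, 0.1244]
tool_rot: [0.001, -0.128, 0.992, 0.0]
contact_force: [-0.8, -0.1, 0.3]
gripper_width: 0.611
3.2 [0.6561 0.1802 0.1244] [-0.7715 -0.1207  0.26  ] [-0.0119 -0.0128 -0.0174] 0.05218517517691377
```

View pics/side2.png

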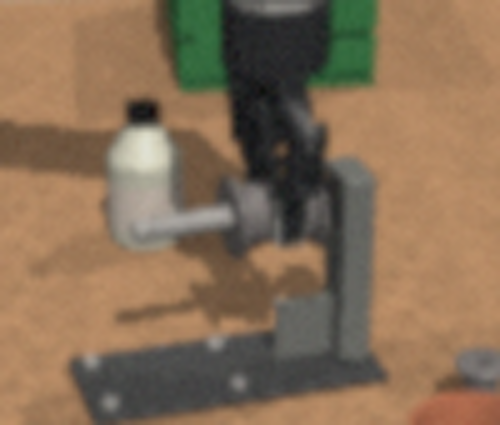

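View pics/top2.png

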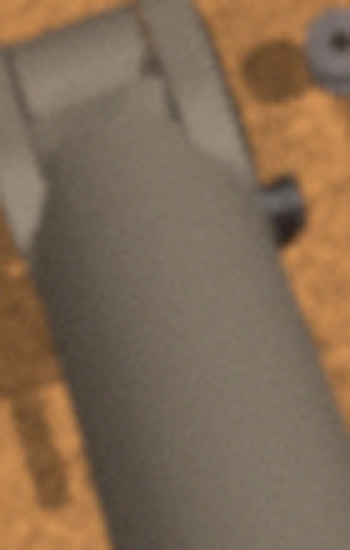

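The side view shows the fingers straddling the barrel between the flanges, at (290,210) in the crop. I'm closing slowly and watching the force.

```bash
python3 -m crank '[[[0,0,0],[0,0,0],0.049],[[0,0,0],[0,0,0],0.048],[[0,0,0],[0,0,0],0.048]]' 20
python3 -m crank '[[[0,0,0],[0,0,0],0.0465],[[0,0,0],[0,0,0],0.0465]]'
python3 -m crank '[[[0,0,0],[0,0,0],0.0455],[[0,0,0],[0,0,0],0.0455]]'
```

```text
t: 3.68
eef_pos: [0.6554, 0.1801, 0.1233]
tool_rot: [-0.0, -0.128, 0.992, 0.0]
contact_force: [0.3, 0.5, -0.2]
gripper_width: 0.558
t: 3.92
eef_pos: [0.6554, 0.1799, 0.1233]
tool_rot: [-0.0, -0.128, 0.992, -0.0]
contact_force: [-0.2, 0.1, 1.2]
gripper_width: 0.544
t: 4.18
eef_pos: [0.6554, 0.1798, 0.1233]
tool_rot: [0.0, -0.128, 0.992, -0.0]
contact_force: [0.5, -1.3, -0.6]
gripper_width: 0.535
```

```bash
python3 -m crank '[[[0,0,0],[0,0,0],0.0448],[[0,0,0],[0,0,0],0.0448]]'
python3 -m crank '[[[0,0,0],[0,0,0],0.0442],[[0,0,0],[0,0,0],0.0442]]'
python3 -m crank '[[[0,0,0],[0,0,0],0.0436],[[0,0,0],[0,0,0],0.0436]]'
```

```text
t: 4.42
eef_pos: [0.6555, 0.1798, 0.1233]
tool_rot: [-0.0, -0.128, 0.992, -0.0]
contact_force: [0.6, -1.3, -1.0]
gripper_width: 0.525
t: 4.68
eef_pos: [0.6554, 0.1798, 0.1233]
tool_rot: [0.0, -0.128, 0.992, -0.0]
contact_force: [1.3, -3.1, 0.5]
gripper_width: 0.519
t: 4.92
eef_pos: [0.6555, 0.1798, 0.1234]
tool_rot: [0.0, -0.128, 0.992, -0.0]
contact_force: [-0.0, -2.1, 2.0]
gripper_width: 0.511
```

```bash
python3 -m crank '[[[0,-0.001,0],[0,0,0],0.0436],[[0,0,0],[0,0,0],0.0436]]'
python3 -m crank '[[[0,0,0],[0,0,0],0.043],[[0,0,0],[0,0,0],0.043],[[0,0,0],[0,0,0],0.043]]'
```

```text
t: 5.18
eef_pos: [0.6555, 0.1797, 0.1233]
tool_rot: [0.0, -0.128, 0.992, 0.0]
contact_force: [0.3, 0.0, 1.2]
gripper_width: 0.516
t: 5.55
eef_pos: [0.6556, 0.1795, 0.1233]
tool_rot: [0.0, -0.128, 0.992, 0.0]
contact_force: [0.7, 0.4, -0.0]
gripper_width: 0.515
```

```bash
python3 -m crank '[[[0,0,0],[0,0,0],0.040],[[0,0,0],[0,0,0],0.036],[[0,0,0],[0,0,0],0.036]]' 25
python3 -m crank '[[[0,0,-0.001],[0,0,0],0.036],[[0,0,0],[0,0,0],0.036],[[0,0,0],[0,0,0],0.036]]' 30
python3 -c "
from h import *
o,R=state();print(o['contact_force'],o['torque'])"
```

```text
t: 5.92
eef_pos: [0.6556, 0.1793, 0.1232]
tool_rot: [0.0, -0.128, 0.992, 0.0]
contact_force: [0.0, 0.6, 0.4]
gripper_width: 0.513
t: 6.3
eef_pos: [0.6555, 0.1789, 0.1241]
tool_rot: [-0.0, -0.128, 0.992, -0.0]
contact_force: [-0.6, -0.1, -1.6]
gripper_width: 0.508
[-0.64918742 -0.08989542 -1.55843591] [-0.01826801  0.02382977  0.00151464]
```

```bash
python3 -m crank '[[[0,0,-0.001],[0,0,0],0.036],[[0,0,0],[0,0,0],0.036]]'
python3 -m crank '[[[0.003,0,0],[0,0,0],0.036],[[0.003,0,0],[0,0,0],0.036],[[0.003,0,0],[0,0,0],0.036],[[0.001,0,0],[0,0,0],0.036],[[0,0,0],[0,0,0],0.036]]'
python3 -c "
from h import *
o,R=state();print(o['contact_force'],o['torque'],R.T@o['contact_force'],R.T@o['torque'])"
```

```text
t: 6.55
eef_pos: [0.6557, 0.1791, 0.1254]
tool_rot: [0.0, -0.128, 0.992, 0.0]
contact_force: [-0.0, -0.8, -1.3]
gripper_width: 0.512
t: 7.18
eef_pos: [0.6459, 0.1766, 0.1253]
tool_rot: [0.0, -0.128, 0.992, 0.0]
contact_force: [-0.0, 0.0, -1.3]
gripper_width: 0.51
[-0.02030888  0.02662321 -1.3336442 ] [-0.04622334 -0.07385345 -0.01116797] [0.01298097 0.03085938 1.33364437] [ 0.06344004 -0.05971955  0.01116192]
```

Only the spool's weight shows, about 1.3 N, so it is clear of the rod. I carry on gently.

```bash
for i in 1; do python3 -m crank '[[[0.003,0,0],[0,0,0],0.036],[[0.003,0,0],[0,0,0],0.036],[[0.003,0,0],[0,0,0],0.036],[[0.003,0,0],[0,0,0],0.036],[[0.003,0,0],[0,0,0],0.036],[[0,0,0],[0,0,0],0.036]]'; done
python3 -c "
from h import *
o,R=state();print(R.T@o['contact_force'],R.T@o['torque'])"
```

```text
t: 7.92
eef_pos: [0.6312, 0.1727, 0.1253]
tool_rot: [-0.0, -0.128, 0.992, 0.0]
contact_force: [-0.6, -0.4, -0.7]
gripper_width: 0.51
[ 0.6507685  -0.21656351  0.69768029] [0.08068173 0.02050134 0.00712064]
```

```bash
python3 -m crank '[[[0.003,0,0],[0,0,0],0.036],[[0.003,0,0],[0,0,0],0.036],[[0.003,0,0],[0,0,0],0.036],[[0.003,0,0],[0,0,0],0.036],[[0.003,0,0],[0,0,0],0.036],[[0,0,0],[0,0,0],0.036]]'
python3 - <<'E'
from h import *
np.set_printoptions(precision=3,suppress=True)
o,R=state();print(R.T@o['contact_force'],R.T@o['torque'])
for n in('side',):
    p,d=bot.read_camera(n);np.savez(n+'3.npz',p=p,d=d)
    cv2.imwrite(f'pics/{n}3.png',cv2.resize(p[130:215,220:320,::-1],None,fx=7,fy=7,interpolation=2))
E
```

```text
t: 8.68
eef_pos: [0.6167, 0.1689, 0.1253]
tool_rot: [-0.0, -0.128, 0.992, 0.0]
contact_force: [0.5, 0.8, -1.1]
gripper_width: 0.509
[-0.702  0.692  1.075] [-0.01   0.008 -0.03 ]
```

View pics/side3.png

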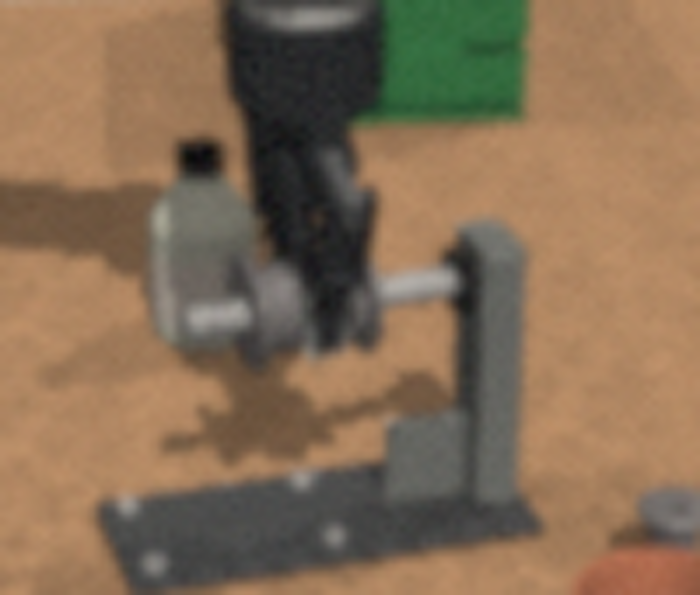

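The spool has slid to mid-rod, at about (300,310) in the crop, with the rod showing on both sides and no side load. Continuing.

```bash
python3 -m crank '[[[0.003,0,0],[0,0,0],0.036],[[0.003,0,0],[0,0,0],0.036],[[0.003,0,0],[0,0,0],0.036],[[0.003,0,0],[0,0,0],0.036],[[0.003,0,0],[0,0,0],0.036],[[0,0,0],[0,0,0],0.036]]'
python3 -c "
from h import *
o,R=state();print(R.T@o['contact_force'],R.T@o['torque'])"
```

```text
t: 9.48
eef_pos: [0.6022, 0.1651, 0.1253]
tool_rot: [-0.0, -0.128, 0.992, 0.0]
contact_force: [0.4, -0.2, -0.8]
gripper_width: 0.51
[-0.30396131 -0.31819756  0.76729026] [-0.00823194 -0.01758665  0.02096231]
```

```bash
python3 -m crank '[[[0.003,0,0],[0,0,0],0.036],[[0.003,0,0],[0,0,0],0.036],[[0.003,0,0],[0,0,0],0.036],[[0.003,0,0],[0,0,0],0.036],[[0,0,0],[0,0,0],0.036]]'
python3 -c "
from h import *
o,R=state();print(R.T@o['contact_force'],R.T@o['torque'])"
```

```text
t: 10.1
eef_pos: [0.5906, 0.162, 0.1253]
tool_rot: [-0.0, -0.128, 0.992, 0.0]
contact_force: [-0.7, 0.2, 0.5]
gripper_width: 0.508
[ 0.59207671  0.38451118 -0.51743886] [ 0.01691415 -0.0436489   0.03660708]
```

```bash
python3 -m crank '[[[0.003,0,0],[0,0,0],0.036],[[0.003,0,0],[0,0,0],0.036],[[0,0,0],[0,0,0],0.036]]'
python3 -m crank '[[[0,0,0],[0,0,0],0.036]]' ;python3 -m crank '[[[0,0,0],[0,0,0],0.036]]'
```

```text
t: 10.48
eef_pos: [0.5848, 0.1605, 0.1253]
tool_rot: [-0.0, -0.128, 0.992, -0.0]
contact_force: [0.7, 0.6, -1.1]
gripper_width: 0.511
t: 10.6
eef_pos: [0.5851, 0.1606, 0.1253]
tool_rot: [0.0, -0.128, 0.992, 0.0]
contact_force: [-0.1, -0.2, -1.9]
gripper_width: 0.508
t: 10.72
eef_pos: [0.5851, 0.1606, 0.1253]
tool_rot: [0.0, -0.128, 0.992, 0.0]
contact_force: [-0.1, -0.6, -1.0]
gripper_width: 0.515
```

Just noise; no contact. On to the rod end.

```bash
python3 -m crank '[[[0.003,0,0],[0,0,0],0.036],[[0.003,0,0],[0,0,0],0.036],[[0.003,0,0],[0,0,0],0.036],[[0.003,0,0],[0,0,0],0.036],[[0.003,0,0],[0,0,0],0.036],[[0,0,0],[0,0,0],0.036]]'
python3 - <<'E'
from h import *
np.set_printoptions(precision=3,suppress=True)
o,R=state();print(R.T@o['contact_force'],R.T@o['torque'])
for n in('side','top'):
    p,d=bot.read_camera(n);np.savez(n+'4.npz',p=p,d=d)
    v0,v1,u0,u1=(130,215,220,320) if n=='side' else (120,220,180,260)
    cv2.imwrite(f'pics/{n}4.png',cv2.resize(p[v0:v1,u0:u1,::-1],None,fx=6,fy=6,interpolation=2))
E
```

```text
t: 11.48
eef_pos: [0.5703, 0.1567, 0.1253]
tool_rot: [-0.0, -0.128, 0.992, 0.0]
contact_force: [-0.2, -0.3, -0.6]
gripper_width: 0.512
[ 0.321 -0.256  0.578] [-0.017  0.058 -0.039]
```

View pics/side4.png

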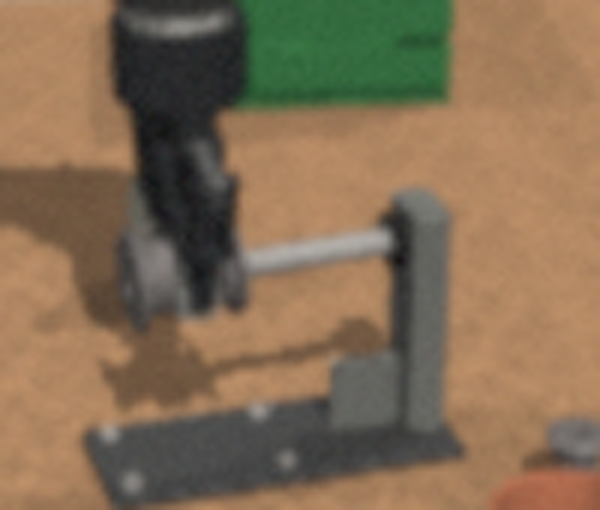

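View pics/top4.png

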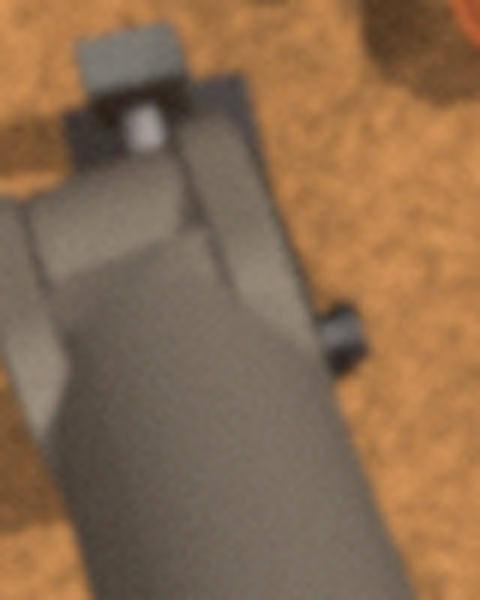

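The spool is at the rod's outer part with no load. About 50 mm remains before it clears, so I continue in checked steps.

```bash
python3 -m crank '[[[0.003,0,0],[0,0,0],0.036],[[0.003,0,0],[0,0,0],0.036],[[0.003,0,0],[0,0,0],0.036],[[0.003,0,0],[0,0,0],0.036],[[0.003,0,0],[0,0,0],0.036],[[0,0,0],[0,0,0],0.036]]'
python3 -c "
from h import *
o,R=state();print(R.T@o['contact_force'],R.T@o['torque'])"
```

```text
t: 12.32
eef_pos: [0.5558, 0.1529, 0.1253]
tool_rot: [-0.0, -0.128, 0.992, 0.0]
contact_force: [-0.4, -1.4, -0.7]
gripper_width: 0.511
[ 0.73351224 -1.28712771  0.74090342] [-0.03384143  0.00188198  0.02834307]
```

```bash
python3 -m crank '[[[0.003,0,0],[0,0,0],0.036],[[0.003,0,0],[0,0,0],0.036],[[0.003,0,0],[0,0,0],0.036],[[0.003,0,0],[0,0,0],0.036],[[0.003,0,0],[0,0,0],0.036],[[0,0,0],[0,0,0],0.036]]'
python3 -c "
from h import *
o,R=state();print(R.T@o['contact_force'],R.T@o['torque'])"
```

```text
t: 13.08
eef_pos: [0.5412, 0.1491, 0.1253]
tool_rot: [-0.0, -0.128, 0.992, -0.0]
contact_force: [-0.3, -0.1, -0.2]
gripper_width: 0.513
[ 0.31541624 -0.05704107  0.21259789] [-0.01209942  0.04335906  0.00922712]
```

```bash
python3 -m crank '[[[0.003,0,0],[0,0,0],0.036],[[0.003,0,0],[0,0,0],0.036],[[0.003,0,0],[0,0,0],0.036],[[0.003,0,0],[0,0,0],0.036],[[0.003,0,0],[0,0,0],0.036],[[0,0,0],[0,0,0],0.036]]'
python3 -c "
from h import *
o,R=state();print(R.T@o['contact_force'],R.T@o['torque'])"
```

```text
t: 13.82
eef_pos: [0.5268, 0.1453, 0.1253]
tool_rot: [-0.0, -0.128, 0.992, 0.0]
contact_force: [0.5, 0.2, -0.5]
gripper_width: 0.509
[-0.54054239  0.05615048  0.50328671] [-0.01962774  0.03713978  0.0472656 ]
```

```bash
python3 -m crank '[[[0.004,0,0],[0,0,0],0.036],[[0.004,0,0],[0,0,0],0.036],[[0.004,0,0],[0,0,0],0.036],[[0.004,0,0],[0,0,0],0.036],[[0.004,0,0],[0,0,0],0.036],[[0,0,0],[0,0,0],0.036]]'
python3 - <<'E'
from h import *
np.set_printoptions(precision=3,suppress=True)
o,R=state();print(R.T@o['contact_force'],R.T@o['torque'])
for n in('side','top'):
    p,d=bot.read_camera(n);np.savez(n+'5.npz',p=p,d=d)
    v0,v1,u0,u1=(130,215,210,310) if n=='side' else (120,220,180,260)
    cv2.imwrite(f'pics/{n}5.png',cv2.resize(p[v0:v1,u0:u1,::-1],None,fx=6,fy=6,interpolation=2))
E
```

```text
t: 14.58
eef_pos: [0.5073, 0.1402, 0.1253]
tool_rot: [-0.0, -0.128, 0.992, -0.0]
contact_force: [0.2, -0.4, -0.9]
gripper_width: 0.51
[-0.105 -0.45   0.927] [ 0.018 -0.002 -0.031]
```

View pics/side5.png

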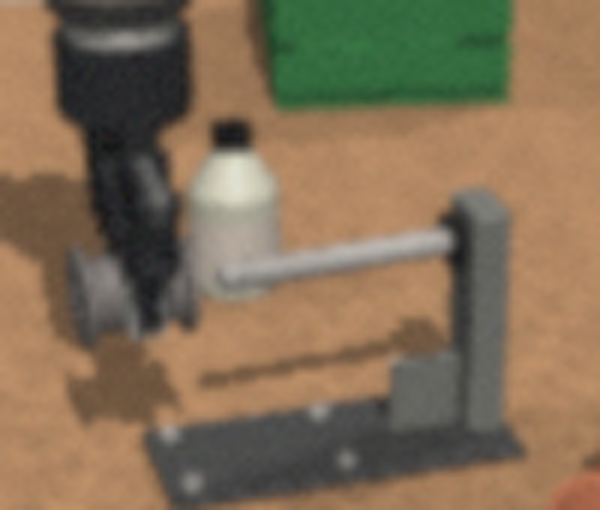

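The spool is clear of the rod: its flange is at x≈195 and the rod tip at x≈220 in the crop. Back off, lift, and turn to the tray's yaw.

```bash
python3 -m crank '[[[0.008,0,0],[0,0,0],0.036],[[0.008,0,0],[0,0,0],0.036],[[0,0,-0.015],[0,0,0],0.036],[[0,0,-0.02],[0,0,0],0.036],[[0,0,-0.02],[0,0,0],0.036],[[0,0,-0.01],[0,0,0],0.036],[[0,0,0],[0,0,5.3],0.036],[[0,0,0],[0,0,5.2],0.036],[[0,0,0],[0,0,0],0.036],[[0,0,0],[0,0,0],0.036]]' 35
python3 - <<'E'
from h import *
np.set_printoptions(precision=4,suppress=True)
W=np.load('topW.npy')
R=W[140:228,308:380].reshape(-1,3);m=(R[:,2]>.037)&(R[:,2]<.05);print('rim',cv2.minAreaRect((R[m][:,:2]*1000).astype(np.float32)))
d,R=need([.578,-.184,.19]);print(d,np.degrees(np.arctan2(R[1,0],R[0,0])))
E
```

```text
t: 15.92
eef_pos: [0.4921, 0.1363, 0.1904]
tool_rot: [-0.0, -0.037, 0.999, -0.0]
contact_force: [0.2, -0.3, -1.4]
gripper_width: 0.511
rim ((577.9843139648438, -183.65380859375), (199.91912841796875, 151.04466247558594), 4.016574859619141)
[-0.0616 -0.3258  0.0004] -175.7054787402699
```

```bash
python3 -m crank '[[[-0.004,-0.02,0],[0,0,0],0.036],[[-0.008,-0.04,0],[0,0,0],0.036],[[-0.008,-0.04,0],[0,0,0],0.036],[[-0.008,-0.04,0],[0,0,0],0.036],[[-0.008,-0.045,0],[0,0,0],0.036],[[-0.008,-0.045,0],[0,0,0],0.036],[[-0.008,-0.045,0],[0,0,0],0.036],[[-0.006,-0.03,0],[0,0,0],0.036],[[-0.0036,-0.0208,0],[0,0,0],0.036],[[0,0,0],[0,0,0],0.036]]'
python3 - <<'E'
from h import *
np.set_printoptions(precision=4,suppress=True)
d,R=need([.578,-.184,.0305]);print(d)
for n in('side','top'):
    p,dd=bot.read_camera(n);np.savez(n+'6.npz',p=p,d=dd)
    v0,v1,u0,u1=(190,300,200,320) if n=='side' else (120,240,290,400)
    cv2.imwrite(f'pics/{n}6.png',cv2.resize(p[v0:v1,u0:u1,::-1],None,fx=5,fy=5,interpolation=2))
W=cloud('side',np.load('side6.npz')['d'])
E
```

```text
t: 17.18
eef_pos: [0.5773, -0.1856, 0.1901]
tool_rot: [-0.0, -0.036, 0.999, -0.0]
contact_force: [-0.4, 0.1, -0.7]
gripper_width: 0.504
[-0.0009  0.0016  0.1596]
```

View pics/side6.png

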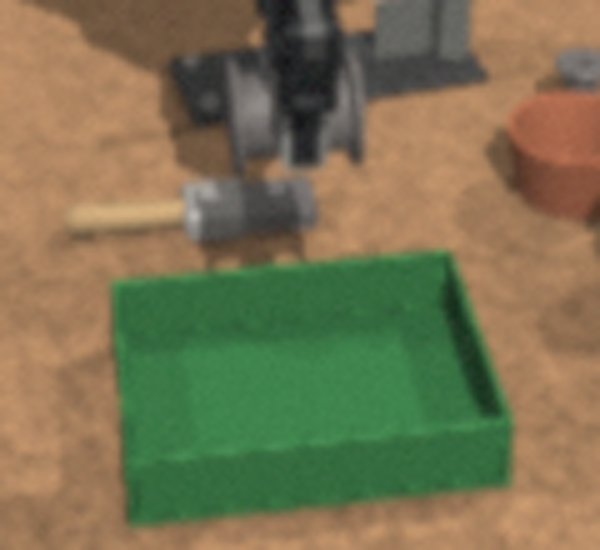

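The spool is held level above the tray, which is empty. Lowering now, with the last part by feel.

```bash
python3 -m crank '[[[0,0.001,0.02],[0,0,0],0.036],[[0,0,0.03],[0,0,0],0.036],[[0,0,0.03],[0,0,0],0.036],[[0,0,0.03],[0,0,0],0.036],[[0,0,0.02],[0,0,0],0.036],[[0,0,0.014],[0,0,0],0.036],[[0,0,0.006],[0,0,0],0.036],[[0,0,0],[0,0,0],0.036],[[0,0,0],[0,0,0],0.036]]'
python3 -m crank '[[[0,0,0.003],[0,0,0],0.036],[[0,0,0],[0,0,0],0.036],[[0,0,0],[0,0,0],0.036]]'
python3 -m crank '[[[0,0,0.002],[0,0,0],0.036],[[0,0,0],[0,0,0],0.036],[[0,0,0],[0,0,0],0.036]]'
```

```text
t: 18.4
eef_pos: [0.578, -0.1834, 0.0411]
tool_rot: [0.001, -0.036, 0.999, -0.0]
contact_force: [0.4, 0.6, -0.8]
gripper_width: 0.505
t: 18.77
eef_pos: [0.5774, -0.1832, 0.0374]
tool_rot: [0.0, -0.037, 0.999, 0.0]
contact_force: [0.1, 0.4, -1.0]
gripper_width: 0.505
t: 19.15
eef_pos: [0.5773, -0.1832, 0.0352]
tool_rot: [-0.0, -0.037, 0.999, 0.0]
contact_force: [0.2, -1.4, -1.5]
gripper_width: 0.508
```

```bash
python3 -m crank '[[[0,0,0.002],[0,0,0],0.036],[[0,0,0],[0,0,0],0.036],[[0,0,0],[0,0,0],0.036]]'
python3 -m crank '[[[0,0,0.001],[0,0,0],0.036],[[0,0,0],[0,0,0],0.036],[[0,0,0],[0,0,0],0.036]]'
python3 -m crank '[[[0,0,0.001],[0,0,0],0.036],[[0,0,0],[0,0,0],0.036],[[0,0,0],[0,0,0],0.036]]'
```

```text
t: 19.52
eef_pos: [0.5773, -0.1832, 0.0332]
tool_rot: [-0.0, -0.037, 0.999, 0.0]
contact_force: [-0.6, 0.6, -1.5]
gripper_width: 0.506
t: 19.9
eef_pos: [0.5773, -0.1832, 0.0323]
tool_rot: [-0.0, -0.037, 0.999, 0.0]
contact_force: [-0.0, -0.9, -1.2]
gripper_width: 0.503
t: 20.27
eef_pos: [0.5773, -0.1832, 0.0313]
tool_rot: [-0.0, -0.037, 0.999, 0.0]
contact_force: [0.5, 0.7, -1.6]
gripper_width: 0.507
```

```bash
python3 -m crank '[[[0,0,0.001],[0,0,0],0.036],[[0,0,0],[0,0,0],0.036],[[0,0,0],[0,0,0],0.036]]'
python3 -m crank '[[[0,0,0.001],[0,0,0],0.036],[[0,0,0],[0,0,0],0.036],[[0,0,0],[0,0,0],0.036]]'
```

```text
t: 20.65
eef_pos: [0.5773, -0.1832, 0.0303]
tool_rot: [-0.0, -0.037, 0.999, 0.0]
contact_force: [0.1, -0.3, -1.1]
gripper_width: 0.507
t: 21.02
eef_pos: [0.5775, -0.1832, 0.0297]
tool_rot: [0.0, -0.037, 0.999, -0.0]
contact_force: [-2.1, 0.2, 5.4]
gripper_width: 0.507
```

Floor contact felt at +5.4 N. I ease off slightly and open slowly.

```bash
python3 -m crank '[[[0,0,-0.0005],[0,0,0],0.040],[[0,0,0],[0,0,0],0.043],[[0,0,0],[0,0,0],0.045],[[0,0,0],[0,0,0],0.047],[[0,0,0],[0,0,0],0.050],[[0,0,0],[0,0,0],0.054],[[0,0,0],[0,0,0],0.058],[[0,0,0],[0,0,0],0.058]]' 20
python3 - <<'E'
from h import *
for n in('side',):
    p,dd=bot.read_camera(n)
    cv2.imwrite(f'pics/{n}7.png',cv2.resize(p[190:300,200:320,::-1],None,fx=5,fy=5,interpolation=2))
E
```

```text
t: 22.02
eef_pos: [0.5774, -0.1832, 0.0298]
tool_rot: [0.0, -0.037, 0.999, -0.0]
contact_force: [-0.3, -0.6, -1.1]
gripper_width: 0.679
```

View pics/side7.png

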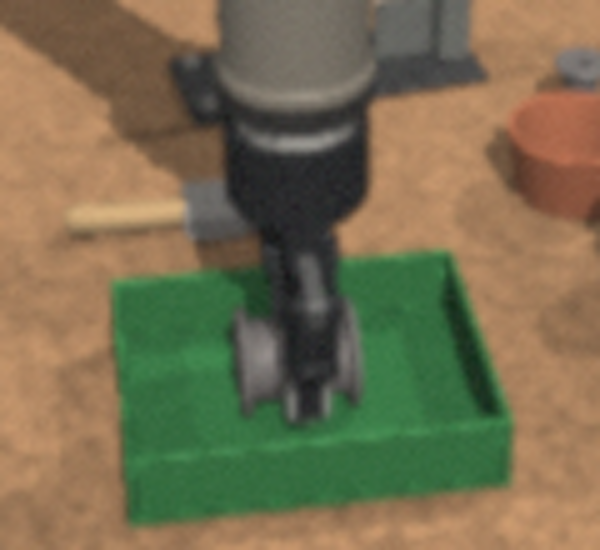

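The spool sits on its flanges in the tray, around (300,365), with the fingers open. Next I lift straight up.

```bash
python3 -m crank '[[[0,0,-0.005],[0,0,0],0.058],[[0,0,-0.01],[0,0,0],0.058],[[0,0,-0.02],[0,0,0],0.058],[[0,0,-0.03],[0,0,0],0.058],[[0,0,-0.04],[0,0,0],0.058],[[0,0,-0.05],[0,0,0],0.058],[[0,0,-0.05],[0,0,0],0.058],[[0,0,0],[0,0,0],0.058]]'
python3 -m crank '[[[0.04,0.04,0],[0,0,0],0.058],[[0.04,0.04,0],[0,0,0],0.058],[[0.02,0.04,0],[0,0,0],0.058],[[0,0.04,0],[0,0,0],0.058],[[0,0.02,0],[0,0,0],0.058],[[0,0,0],[0,0,0],0.058],[[0,0,0],[0,0,0],0.058]]'
python3 - <<'E'
from h import *
np.set_printoptions(precision=3,suppress=True)
for n in('side','top'):
    p,dd=bot.read_camera(n);np.savez(n+'8.npz',p=p,d=dd)
    cv2.imwrite(f'pics/{n}8.png',p[:,:,::-1])
W=cloud('top',np.load('top8.npz')['d'])
R=W[145:225,310:375].reshape(-1,3);p=np.load('top8.npz')['p'][145:225,310:375].reshape(-1,3).astype(int)
m=(p.max(1)-p.min(1)<40)&(R[:,2]>.03);q=R[m];print(m.sum(),q.mean(0),np.percentile(q[:,2],[50,98]),cv2.minAreaRect((q[:,:2]*1000).astype(np.float32)))
E
```

```text
t: 23.08
eef_pos: [0.5799, -0.1842, 0.2411]
tool_rot: [0.005, -0.036, 0.999, -0.001]
contact_force: [0.2, 0.6, -0.4]
gripper_width: 0.679
t: 23.95
eef_pos: [0.4643, -0.012, 0.2348]
tool_rot: [-0.0, -0.036, 0.999, -0.0]
contact_force: [0.1, 0.8, -0.1]
gripper_width: 0.682
1072 [ 0.52  -0.097  0.367] [0.577 0.607] ((565.4794311523438, -134.2692413330078), (207.39193725585938, 242.14341735839844), 4.315317630767822)
```

View pics/side8.png

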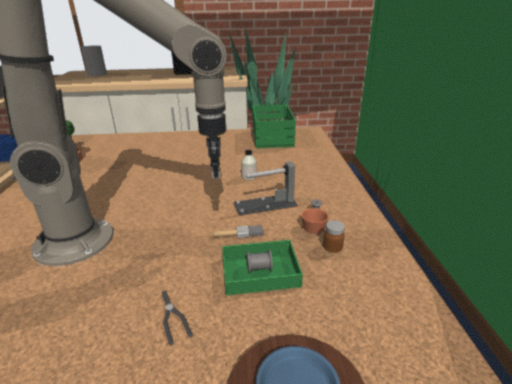

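View pics/top8.png

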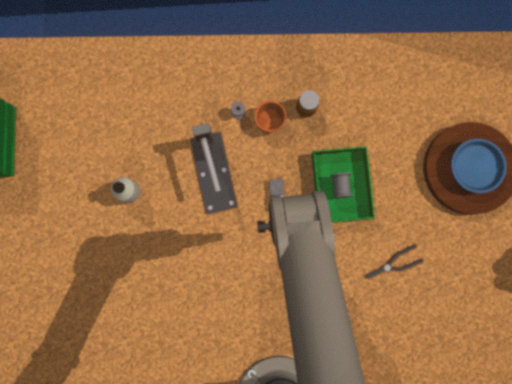

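The spool lies on its side in the tray: top (342,185), side (260,262). The bystanders are at their starting pixels, although the brush handle is under the arm in the top view; in the side view it hasn't moved. The robot is touching nothing, so I'm handing in.

```bash
python3 -m crank '[[[0,0,0],[0,0,0],0.058],[[0,0,0],[0,0,0],0.058]]'; python3 -c "
from station import bot
print(bot.hand_in())"
```

```text
t: 24.3
eef_pos: [0.4645, -0.0114, 0.2347]
tool_rot: [-0.0, -0.036, 0.999, -0.0]
contact_force: [-0.8, 0.0, -0.3]
gripper_width: 0.678
the job is handed in; nothing more can be done
None
```

The spool is off its rod and lying on its side in the middle of the green tray, released. I handed the job in at 24.3 s, with no verdict reported.

- **Sliding off:** I gripped the barrel, easing over by 1 mm when the rod pushed back with about 3 N. I then lifted it 2 mm to centre the hole and slid it off along the rod's measured direction in small steps. While sliding, the readings between moves showed only the spool's weight and sensor noise, under 2 N. Readings come only at the end of each move, so a brief peak in between would not have shown.
- **Laying down:** I lowered it until I felt the tray floor (5.4 N) and opened the fingers slowly.
- **Last checks:** The final pictures from both cameras show the spool on its side in the tray and the rod empty. As far as I can tell by eye, everything else is where it was, and the gripper was clear and touching nothing. The arm hid part of the brush from the top camera, but the side camera shows it unmoved.
- **Failed check:** My depth measurement of the spool's final position was spoiled because the arm was in view, so its resting place is confirmed only by eye.

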